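# Shim the rocking bench scale

### The job

The potting-bench scale rocks because its near left foot is seized short and hangs clear of the bench. Using only the fingertips, pinching and lifting nothing, push the wooden wedge along the bench, thin end first, under that foot until it is snug and the scale stands level; do not shove the scale away or jack it up. Then press down firmly on the pan's corner above that foot to prove that it no longer rocks, and take the hand clear, leaving everything else on the bench alone.

Things in the scene. Friction and masses are not known exactly. Their poses are not given: they have to be found in the camera images.
- bench_scale: Bench scale, 2.5 to 3.6 kg, loose: grey housing (x -120 to 100, y -125 to 125, underside z 26 mm), bright pan on top (x -70 to 100, y -120 to 120, top z 68), display on the robot's side. Origin: bench plane, midway between the feet; x away from the robot, y left, z up. Feet at x +-85, y +-100 mm. It rests level on three; the one at (-85, 100) is short; 2 to 3 N on that corner of the pan tips it.
- short_foot (a point): Centre of the flat underside of the short foot (near left corner of the scale; pad 29 mm across; axes as the scale's). Its height above the bench is the gap to be filled, 5.4 to 10.2 mm, different at every start; the foot is seized and cannot be screwed out.
- pan_corner (a point): The place to press: on the top of the pan near its near left corner, 18 mm in from both edges, 68 mm above the bench, close to above the short foot. A push within 30 mm of it counts.
- wedge: Wooden wedge, 70 g, flat on the bench left of the scale, thin end roughly towards the short foot: 130 mm long, 40 wide, 2 mm thick at the thin end rising evenly to 22 at the square heel (12 mm + 0.154 y). Origin: centre of its underside; y from thin end to heel, z up. Snug, its thin end is 7 to 39 mm past the foot's centre, by the gap. 5 to 10 N on the heel makes it snug; friction keeps it there.
- wedge_tip (a point): Middle of the wedge's thin end (65 mm from its origin, along -y).
- wedge_heel (a point): Middle of the wedge's heel face, where it is pushed: 65 mm from its origin along +y, 11 mm above the bench; the face is 40 mm wide and 22 mm high.
- pots: Bystander: stack of terracotta-coloured pots, 70 mm across, 161 mm high, upright; origin at its foot.
- tape: Bystander: roll of masking tape lying flat, 98 mm across, 25 mm high; origin at the centre of its underside.
- secateurs: Bystander: secateurs lying flat on the bench behind the wedge, 191 mm long along their y, 67 mm wide, 17 mm high; origin at the middle of their underside.
- packet: Bystander: paper seed packet lying flat in front of the scale, 118 x 82 x 9 mm; origin at the centre of its underside.
Not all that is in view belongs to the job. What is shaped like the wedge but grey or red is not meant.

How it is judged:
By the outcome, as a careful person would: the job done as asked, in the order asked, and still so for the second after the job is handed in, with the robot touching nothing.
It also fails if it takes over 64 s, if anything falls off the work surface, if the arm or the gripper's body presses on something with over 40 N, if the wrist force passes 120 N, or if a joint passes its speed limit or range.

### The arm

A 7-joint arm with a two-finger parallel gripper is mounted at the origin on the work surface; the furniture and walls round the work are solid. World frame = base frame: x ahead of the robot, y to its left, z up, the work surface at z = 0. Lengths are in m, angles in degrees, forces in N, time in s.
With the tool pointing down it reaches from about 0.4 to 0.85 m from the base axis. Payload 4.4 kg.
Tool frame: the origin (TCP) lies at the very end of the fingers, on their centre line; the grasp point (between the pads) lies 19 mm behind it (env.grip_point_offset is the distance from the TCP to the grasp point, in m); x points along the fingers, y is the direction in which the jaws open and shut, and the axes are right-handed (so a half turn about x gives the same grasp; the last joint's range is limited). The gripper opens to 94 mm and grips with 3 to 60 N. Pads are 16 mm wide; open, the fingers measure 119 mm over their backs; the gripper's body (75 mm by 177 mm) begins 78 mm behind the grasp point.
Start: joints at [-77.567, 36.005, 2.206, 86.941, -1.547, 57.084, -1.146], TCP at [0.181, 0.624, 0.205] pointing down, gripper open.
Joint ranges: [-175.42, 175.42], [-21.48, 121.26], [-71.46, 75.88], [10.55, 141.38], [-63.04, 243.04], [13.31, 113.54], [-168.57, 168.57]. Speed limits (degrees/s): [147.25, 147.25, 180, 180, 180, 180, 180].

### API

Orientations are given as [roll, pitch, yaw] about the fixed x, y, z axes, in that order (R = Rz(yaw) Ry(pitch) Rx(roll)).
In Python, from bench import env gives the robot as it stands.
- The arm moves only by the tool servo_tool, never from a script. Its argument "steps" is text: rows parted by semicolons, each of 7 numbers parted by spaces: the shift along the tool's x, y, z in m, then the turn, a rotation vector about the tool's x, y, z in rad, then the opening, from 0 (shut) to 1 (fully open). A call has 1 to 5 rows; each row shifts and turns the commanded pose from where the row before left it, along the tool's axes as they then stand; what a row does not reach is not made up. A row lasts 1/12 s, in which the tool goes at most 41.7 mm and 7.16 degrees, less where a joint would pass 70% of its speed; a pose out of reach is approached as far as the arm can. A call is refused whole if a number of a shift passes 0.0417 or a number of a turn 0.125, either way. A call with a gripper value outside its range is refused whole. The fingers move at their own pace and stop on an object; "grip_force" is the grip in N (left out, the last holds). Time passes only in rows, so rows that do not move let the fingers close. It gives the time, the measured TCP pose, the force and the opening at its end, in the units of the state.
- env.sense(): the state, without advancing time (a new reading comes with each control period).
- env.capture(name): name is "scene" or "top"; returns a dict with "color" (400x640x3 uint8, red, green, blue), "fx", "fy", "cx", "cy" (pixels), "world_from_camera" (4x4, takes a point from camera to world coordinates). Camera axes: x right, y up, looking along -z (the intrinsics and any distortion apply to the point x, -y, -z); pixel columns grow to the right and rows downward; lengths in m; the calibration is good to about 2 mm. A picture is of the moment at which its call begins. There is no depth.
- env.hand_in(): hands the job in, once; it reports no verdict.
The state is a dict: "time_s": time; "qpos": joint angles; "joint_vel": joint speeds; "tau": joint torques, N m; "eef_pos": TCP position; "ee_rot": TCP orientation; "contact_force": force on the tool from outside, world axes, zero at the start; "torque": the same for the moment, N m; "gripper_width": opening from 0.0 (shut) to 1.0 (fully open).
Only numpy, scipy, OpenCV 4.12 (cv2) and the standard library are available. Lean on these libraries where they do the work, as an engineer would, in place of code of your own. Each camera call takes 0.05 s, during which the arm holds its last target.

## Working session

There is one attempt and no reset: what is moved stays moved. The work goes in short steps, Python scripts to look and compute and a tool call to move; the robot and the scene stay as the last step left them, time stands still between calls to the robot, and variables do not carry over. Pictures are saved under pics/ and viewed, and the job is handed in when it is done.

Besides the shell and the picture viewer there is one more tool, called after "Emit:" by a JSON object that holds its "op" and its "data". servo_tool: Moves the arm, as the interface text tells. Its arguments: {"type":"object","properties":{"steps":{"type":"string"},"grip_force":{"type":"number"}},"required":["steps"]}

```bash
mkdir -p pics; ls; cat > h.py <<'E'
import numpy as np,cv2
from bench import env
def cap(n,f):
    c=env.capture(n); cv2.imwrite('pics/'+f,c['color'][:,:,::-1]); return c
def ray(c,u,v):
    T=np.array(c['world_from_camera']); d=np.array([(u-c['cx'])/c['fx'],-(v-c['cy'])/c['fy'],-1.]); return T[:3,3],T[:3,:3]@d
def onz(c,u,v,z):
    o,d=ray(c,u,v); return o+d*(z-o[2])/d[2]
def proj(c,p):
    T=np.array(c['world_from_camera']); q=T[:3,:3].T@(np.array(p)-T[:3,3]); return c['cx']+c['fx']*q[0]/-q[2], c['cy']-c['fy']*q[1]/-q[2]
E
python3 - <<'E'
from h import *
import pickle
for n in('scene','top'):
    c=cap(n,n+'0.png'); pickle.dump(c,open(n+'0.pkl','wb')); print({k:v for k,v in c.items() if k!='color'})
s=env.sense(); print(s)
E
```

```text
pics
{'fx': 421.4522882607736, 'fy': 421.4522882607736, 'cx': 318.85567422346384, 'cy': 200.59369220845585, 'world_from_camera': array([[ 0.49485099,  0.62283547, -0.60596904, -0.38112075],
       [-0.86896886,  0.35785001, -0.34181354, -0.29322345],
       [ 0.00395243,  0.69571499,  0.71830706,  1.19211559],
       [ 0.        ,  0.        ,  0.        ,  1.        ]])}
{'fx': 411.09561806113163, 'fy': 411.09561806113163, 'cx': 318.2483405226833, 'cy': 201.32627130657454, 'world_from_camera': array([[-0.0225943 ,  0.98742949, -0.15643687,  0.32308318],
       [-0.99966234, -0.02432282, -0.00914362,  0.21687587],
       [-0.01283367,  0.15617745,  0.98764564,  1.34157571],
       [ 0.        ,  0.        ,  0.        ,  1.        ]])}
{'time_s': 0.1, 'qpos': array([-77.5670126 ,  36.05226387,   2.20237695,  86.98692716,
        -1.54760605,  57.08560582,  -1.14483582]), 'joint_vel': array([-0.13879228, -0.06384426,  0.0340672 , -0.18625038,  0.06347312,
       -0.00180209,  0.04518804]), 'tau': array([ 2.27141216e-03, -5.50796485e+01,  1.14716168e+00, -1.87116426e+01,
       -5.21537871e-02,  1.92582066e-02,  5.41698159e-05]), 'eef_pos': array([0.1811787 , 0.62363618, 0.20467994]), 'ee_rot': array([ -89.94161839,   89.90485266, -106.14356868]), 'contact_force': array([-0.21613131, -0.27762854,  0.79641629]), 'torque': array([-0.03178321,  0.03961153, -0.04238831]), 'gripper_width': 1.000177827201143}
```

View pics/scene0.png

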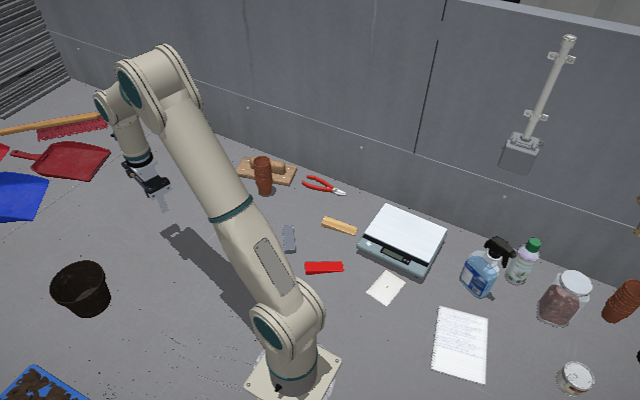

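View pics/top0.png

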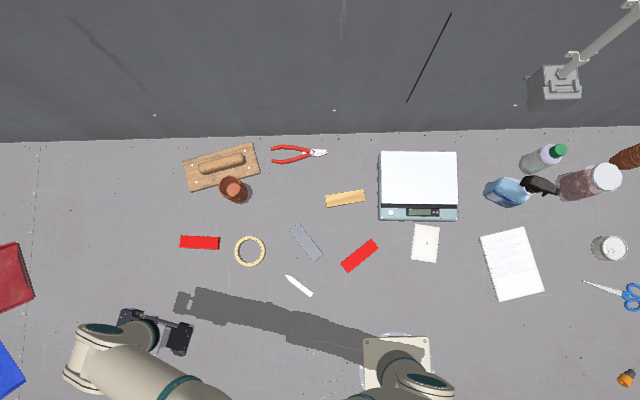

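The wedge-shaped candidates in the top view are tan (345,198), grey (306,242), red (360,255) and red (200,242). The tan wooden one left of the scale fits the description. I'll check it in a close crop.

```bash
python3 - <<'E'
from h import *
import pickle
c=pickle.load(open('top0.pkl','rb')); im=c['color'][:,:,::-1]
cv2.imwrite('pics/crop_top.png',cv2.resize(im[130:280,260:470],None,fx=3.8,fy=3.8,interpolation=cv2.INTER_CUBIC))
s=pickle.load(open('scene0.pkl','rb')); im2=s['color'][:,:,::-1]
cv2.imwrite('pics/crop_sc.png',cv2.resize(im2[160:310,270:470],None,fx=4,fy=4,interpolation=cv2.INTER_CUBIC))
for nm,cc,box in(('top',c,(180,215,315,375)),('scene',s,(210,240,315,362))):
    a=cc['color'][:,:,::-1]; hsv=cv2.cvtColor(np.ascontiguousarray(a),cv2.COLOR_BGR2HSV)
    m=cv2.inRange(hsv,(10,70,90),(30,255,255)); k=np.zeros_like(m); r0,r1,c0,c1=box; k[r0:r1,c0:c1]=m[r0:r1,c0:c1]
    cs,_=cv2.findContours(k,cv2.RETR_EXTERNAL,cv2.CHAIN_APPROX_NONE); q=max(cs,key=cv2.contourArea)
    print(nm,cv2.contourArea(q),cv2.minAreaRect(q),cv2.approxPolyDP(q,2,True).reshape(-1,2).tolist())
    for r in a[205:212] if 0 else []: pass
# pan: bright
a=np.ascontiguousarray(c['color']); m=cv2.inRange(a,(215,215,215),(255,255,255)); k=np.zeros_like(m);k[140:215,365:470]=m[140:215,365:470]
cs,_=cv2.findContours(k,cv2.RETR_EXTERNAL,cv2.CHAIN_APPROX_NONE); q=max(cs,key=cv2.contourArea)
b=cv2.boxPoints(cv2.minAreaRect(q)); print('pan',b.tolist(),cv2.approxPolyDP(q,2,True).reshape(-1,2).tolist())
for u,v in b: print(onz(c,u,v,.068).round(4))
E
```

```text
top 429.5 ((344.53021240234375, 197.671142578125), (12.280830383300781, 39.27548599243164), 79.99201965332031) [[363, 190], [325, 195], [327, 207], [364, 200]]
scene 304.0 ((338.85003662109375, 225.9500274658203), (35.10127639770508, 10.75174331665039), 18.43494987487793) [[324, 216], [322, 226], [354, 235], [356, 227]]
pan [[381.0, 151.0], [457.0, 151.0], [457.0, 203.0], [381.0, 203.0]] [[381, 151], [382, 202], [457, 203], [455, 152]]
[0.6825 0.0247 0.068 ]
[ 0.6761 -0.2167  0.068 ]
[ 0.5089 -0.2042  0.068 ]
[0.5147 0.0325 0.068 ]
```

View pics/crop_top.png

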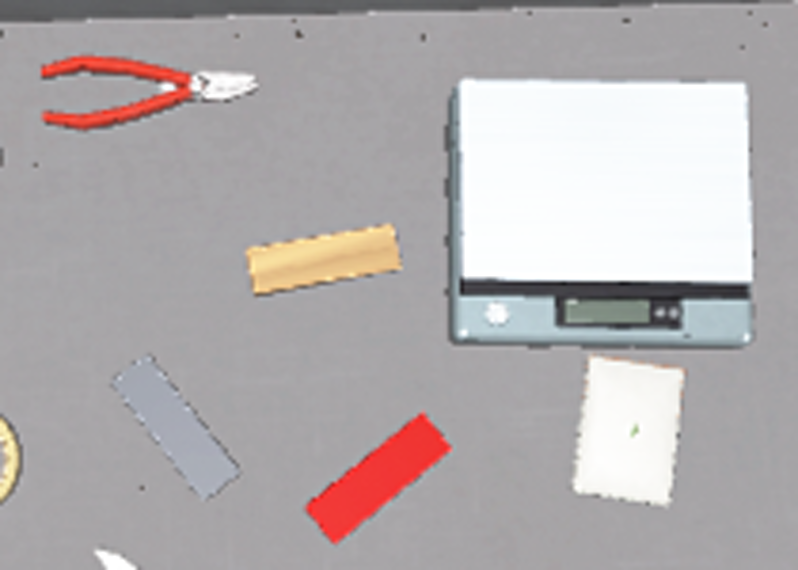

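View pics/crop_sc.png

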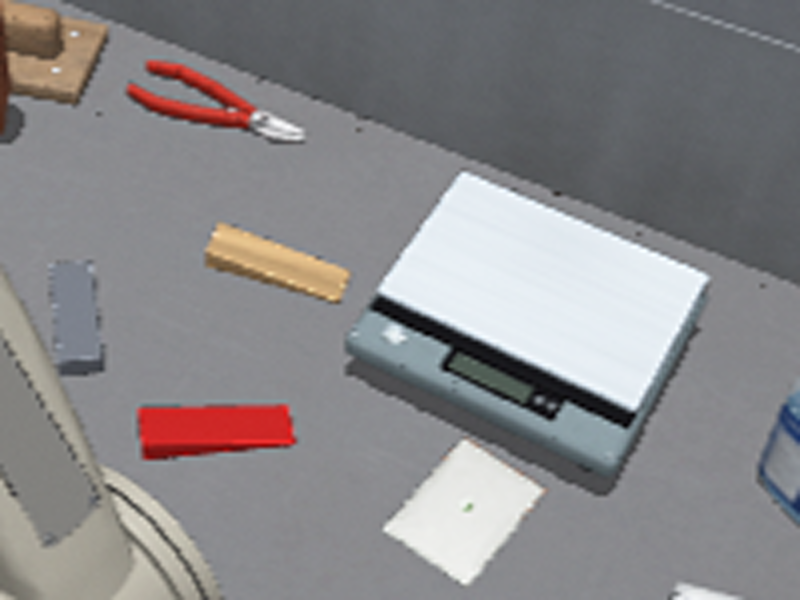

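```bash
cat > meas.py <<'E'
from h import *
def quad(m,box):
    k=np.zeros_like(m); r0,r1,c0,c1=box; k[r0:r1,c0:c1]=m[r0:r1,c0:c1]
    # upsampled soft mask for subpixel corner
    cs,_=cv2.findContours(k,cv2.RETR_EXTERNAL,cv2.CHAIN_APPROX_NONE); q=max(cs,key=cv2.contourArea)
    return q
def fitquad(img,mfun,box,S=6):
    r0,r1,c0,c1=box
    up=cv2.resize(np.ascontiguousarray(img[r0:r1,c0:c1]),None,fx=S,fy=S,interpolation=cv2.INTER_CUBIC)
    m=mfun(up); m=cv2.morphologyEx(m,cv2.MORPH_CLOSE,np.ones((7,7)))
    cs,_=cv2.findContours(m,cv2.RETR_EXTERNAL,cv2.CHAIN_APPROX_NONE); q=max(cs,key=cv2.contourArea)
    p=cv2.approxPolyN(q,4,ensure_convex=True).reshape(-1,2).astype(float)
    # refine: line fit each side
    pts=q.reshape(-1,2).astype(float); L=[]
    for i in range(4):
        a,b=p[i],p[(i+1)%4]; d=(b-a)/np.linalg.norm(b-a); t=(pts-a)@d; n=np.abs((pts-a)@np.array([-d[1],d[0]]))
        s=pts[(t>.12*np.linalg.norm(b-a))&(t<.88*np.linalg.norm(b-a))&(n<8)]
        vx,vy,x,y=cv2.fitLine(s.astype(np.float32),cv2.DIST_HUBER,0,.01,.01).ravel(); L.append((np.array([x,y]),np.array([vx,vy])))
    out=[]
    for i in range(4):
        (a,d),(b,e)=L[i-1],L[i]; s=np.linalg.solve(np.c_[d,-e],b-a); out.append(a+d*s[0])
    return (np.array(out)+.5)/S-.5+np.array([c0,r0])
wood=lambda u:cv2.inRange(cv2.cvtColor(u,cv2.COLOR_RGB2HSV),(10,60,90),(30,255,255))
bright=lambda u:cv2.inRange(u,(208,208,208),(255,255,255))
def rigid(L,W):
    L=np.array(L);W=np.array(W); a=L-L.mean(0); b=W-W.mean(0)
    th=np.arctan2((a[:,0]*b[:,1]-a[:,1]*b[:,0]).sum(),(a*b).sum()); R=np.array([[np.cos(th),-np.sin(th)],[np.sin(th),np.cos(th)]])
    t=W.mean(0)-R@L.mean(0); return th,R,t,(W-(L@R.T+t))
def scale(c,box=(140,212,372,468)):
    p=fitquad(c['color'],bright,box); W=np.array([onz(c,u,v,.068)[:2] for u,v in p])
    m=W.mean(0); L=[[.1 if w[0]>m[0] else -.07,.12 if w[1]>m[1] else -.12] for w in W]
    return p,rigid(L,W)
def wedge(c,box=(175,225,310,379)):
    p=fitquad(c['color'],wood,box); W0=np.array([onz(c,u,v,.01)[:2] for u,v in p]); m=W0.mean(0)
    W=np.array([onz(c,u,v,.002 if w[1]<m[1] else .022)[:2] for (u,v),w in zip(p,W0)])
    L=[[.02 if w[0]>m[0] else -.02,-.065 if w[1]<m[1] else .065] for w in W0]
    return p,rigid(L,W)
E
python3 - <<'E'
from meas import *
import pickle
c=pickle.load(open('top0.pkl','rb'))
p,(th,R,t,res)=scale(c); print('scale',p.round(1).tolist(),np.degrees(th),t,(res*1e3).round(1).tolist())
print('foot',R@[-.085,.1]+t,'pan_corner',R@[-.052,.102]+t)
p,(tw,Rw,tw2,res)=wedge(c); print('wedge',p.round(1).tolist(),np.degrees(tw),tw2,(res*1e3).round(1).tolist())
print('tip',Rw@[0,-.065]+tw2,'heel',Rw@[0,.065]+tw2)
s=pickle.load(open('scene0.pkl','rb'))
f=R@[-.085,.1]+t
for q in [Rw@[.02,-.065]+tw2,Rw@[-.02,-.065]+tw2]: print('scene tip px',proj(s,[*q,.002]))
for q in [Rw@[.02,.065]+tw2,Rw@[-.02,.065]+tw2]: print('scene heel px',proj(s,[*q,.022]))
for l in([-.07,.12],[-.07,-.12],[.1,.12],[.1,-.12]): print('scene pan px',proj(s,[*(R@l+t),.068]))
E
```

```text
scale [[455.7, 151.7], [457.7, 203.3], [381.6, 203.0], [380.6, 150.6]] -1.9972745652532786 [ 0.58010695 -0.08993203] [[-2.0, 1.0], [1.8, 1.2], [0.4, -1.7], [-0.2, -0.6]]
foot [0.49864379 0.01296963] pan_corner [0.53169344 0.0138183 ]
wedge [[365.2, 200.1], [326.4, 207.3], [324.0, 195.0], [362.7, 188.5]] 10.025524294134474 [0.54360595 0.1420875 ] [[0.2, -0.1], [-0.7, 0.4], [0.5, 0.3], [0.0, -0.5]]
tip [0.55492159 0.07808003] heel [0.5322903  0.20609497]
scene tip px (np.float64(357.31945650152306), np.float64(227.19477329469993))
scene tip px (np.float64(354.28860499708827), np.float64(235.06517835903634))
scene heel px (np.float64(324.25292164481795), np.float64(214.74235000180502))
scene heel px (np.float64(320.6932808734477), np.float64(222.32256275743094))
scene pan px (np.float64(363.7540745391126), np.float64(231.6844930898073))
scene pan px (np.float64(429.24432081366166), np.float64(261.5725301523256))
scene pan px (np.float64(384.92222445611173), np.float64(201.70247183743916))
scene pan px (np.float64(447.18121217201485), np.float64(227.77657144465323))
```

The tan block is the wedge: 130 × 40 mm fits to within 1 mm. Its thin end faces the scale, but it lies about 60 mm too far in +x and is yawed 12° relative to the scale. First I'll square it up with both fingertips against its far side. Then I'll push the heel.

```bash
cat > go.py <<'E'
import sys
from h import *
from scipy.spatial.transform import Rotation as Ro
def tool():
    s=env.sense(); return s,Ro.from_euler('xyz',s['ee_rot'],degrees=True).as_matrix()
def delta(p,yaw):  # yaw: world angle of jaw axis (tool y), down
    s,R=tool(); y=np.array([np.cos(np.radians(yaw)),np.sin(np.radians(yaw)),0]); x=np.array([0,0,-1.])
    Rt=np.c_[x,y,np.cross(x,y)]; 
    r=Ro.from_matrix(R.T@Rt).as_rotvec()
    print('t',round(s['time_s'],2),'pos',s['eef_pos'].round(4),'jawyaw',np.degrees(np.arctan2(R[1,1],R[0,1])).round(2),'F',s['contact_force'].round(1),'w',round(s['gripper_width'],2))
    print('shift in CURRENT tool',(R.T@(np.array(p)-s['eef_pos'])).round(4),'in target frame',(Rt.T@(np.array(p)-s['eef_pos'])).round(4),'rotvec',r.round(4)); print(R.round(3).tolist())
if __name__=='__main__': 
    a=[float(v) for v in sys.argv[1:]]; delta(a[:3],a[3])
E
python3 go.py 0.605 0.142 0.10 88; python3 go.py 0.605 0.142 0.10 -92
python3 - <<'E'
from h import *
import pickle
c=pickle.load(open('top0.pkl','rb'))
for n,u,v,z in(('pots',233,188,.161),('secatip',327,153,.01),('wall',345,137,0)): print(n,onz(c,u,v,z))
E
```

```text
t 0.1 pos [0.1812 0.6236 0.2047] jawyaw 73.8 F [-0.2 -0.3  0.8] w 1.0
shift in CURRENT tool [ 0.1053 -0.3441  0.5414] in target frame [ 0.1047 -0.4666  0.4404] rotvec [-2.479e-01 -2.000e-04  1.700e-03]
[[-0.0, 0.279, 0.96], [-0.002, 0.96, -0.279], [-1.0, -0.002, 0.0]]
t 0.1 pos [0.1812 0.6236 0.2047] jawyaw 73.8 F [-0.2 -0.3  0.8] w 1.0
shift in CURRENT tool [ 0.1053 -0.3441  0.5414] in target frame [ 0.1047  0.4666 -0.4404] rotvec [2.8937e+00 2.4000e-03 3.0000e-04]
[[-0.0, 0.279, 0.96], [-0.002, 0.96, -0.279], [-1.0, -0.002, 0.0]]
pots [0.55576099 0.4766881  0.161     ]
secatip [0.69668842 0.19627915 0.01      ]
wall [0.75375269 0.13377649 0.        ]
```

Emit:
{"op": "servo_tool", "data": {"steps": "0 -0.025 0.028 -0.05 0 0 0.6;0 -0.025 0.028 -0.05 0 0 0.6;0 -0.025 0.028 -0.05 0 0 0.6;0 -0.026 0.028 -0.05 0 0 0.6;0 -0.027 0.028 -0.048 0 0 0.6"}}

```text
time_s: 0.52
eef_pos: [0.296, 0.4715, 0.2052]
ee_rot: [-121.8, 89.9, -123.6]
contact_force: [1.7, -0.2, -0.2]
gripper_width: 0.679
```

Emit:
{"op": "servo_tool", "data": {"steps": "0 -0.03 0.026 0 0 0 0.6;0 -0.03 0.026 0 0 0 0.6;0 -0.03 0.026 0 0 0 0.6;0 -0.03 0.026 0 0 0 0.6;0 -0.03 0.026 0 0 0 0.6"}}

```text
time_s: 0.93
eef_pos: [0.4211, 0.3169, 0.2053]
ee_rot: [-139.6, 90.0, -141.6]
contact_force: [0.2, 0.2, -0.1]
gripper_width: 0.597
```

```bash
python3 go.py 0.605 0.142 0.10 88
```

```text
t 0.93 pos [0.4211 0.3169 0.2053] jawyaw 88.01 F [ 0.2  0.2 -0.1] w 0.6
shift in CURRENT tool [ 0.1053 -0.1684  0.1899] in target frame [ 0.1053 -0.1684  0.1898] rotvec [ 0.0002 -0.0004  0.0003]
[[-0.0, 0.035, 0.999], [-0.0, 0.999, -0.035], [-1.0, -0.0, -0.0]]
```

Emit:
{"op": "servo_tool", "data": {"steps": "0.01 -0.026 0.029 0 0 0 0.6;0.015 -0.026 0.029 0 0 0 0.6;0.015 -0.026 0.029 0 0 0 0.6;0.015 -0.026 0.029 0 0 0 0.6;0.015 -0.026 0.029 0 0 0 0.6"}}

```text
time_s: 1.35
eef_pos: [0.5615, 0.1824, 0.1347]
ee_rot: [-173.8, 90.0, -175.8]
contact_force: [0.0, 1.4, -0.4]
gripper_width: 0.601
```

Emit:
{"op": "servo_tool", "data": {"steps": "0 0 0 0 0 0 0.6;0 0 0 0 0 0 0.6"}}

```text
time_s: 1.52
eef_pos: [0.5612, 0.1808, 0.134]
ee_rot: [-136.2, 89.8, -138.5]
contact_force: [-0.0, -0.1, -0.0]
gripper_width: 0.601
```

```bash
python3 go.py 0.605 0.142 0.004 88; python3 - <<'E'
from h import *
c=cap('top','a.png')
E
```

```text
t 1.52 pos [0.5612 0.1808 0.134 ] jawyaw 87.69 F [-0.  -0.1 -0. ] w 0.6
shift in CURRENT tool [ 0.13   -0.0367  0.0456] in target frame [ 0.13   -0.0372  0.0452] rotvec [-0.0054 -0.0021  0.002 ]
[[-0.002, 0.04, 0.999], [-0.002, 0.999, -0.04], [-1.0, -0.002, -0.002]]
```

View pics/a.png

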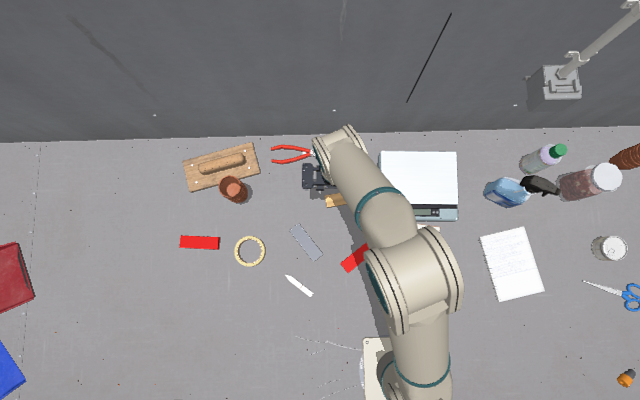

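Top view: the gripper is at (322,170), above and behind the wedge, whose heel still shows at (333,200). The arm hides part of the scale.

Emit:
{"op": "servo_tool", "data": {"steps": "0.01 -0.018 0.022 -0.005 0 0 0.6;0.01 -0.019 0.023 0 0 0 0.6;0.02 0 0 0 0 0 0.6;0.03 0 0 0 0 0 0.6;0.03 0 0 0 0 0 0.6"}}

```text
time_s: 1.98
eef_pos: [0.6047, 0.1481, 0.0361]
ee_rot: [44.0, 89.8, 42.4]
contact_force: [0.1, 0.4, -0.5]
gripper_width: 0.6
```

Emit:
{"op": "servo_tool", "data": {"steps": "0.018 0 0 0 0 0 0.6;0 0 0 0 0 0 0.6;0 0 0 0 0 0 0.6"}}

```text
time_s: 2.23
eef_pos: [0.6031, 0.1476, 0.0175]
ee_rot: [161.0, 89.9, 159.4]
contact_force: [0.1, 1.0, 0.4]
gripper_width: 0.595
```

```bash
python3 go.py 0.605 0.142 0.004 88; python3 - <<'E'
from h import *
c=cap('scene','b.png');im=c['color'][160:310,270:470,::-1]
cv2.imwrite('pics/b_c.png',cv2.resize(im,None,fx=4,fy=4,interpolation=cv2.INTER_CUBIC))
E
```

```text
t 2.23 pos [0.6031 0.1476 0.0175] jawyaw 88.45 F [0.1 1.  0.4] w 0.59
shift in CURRENT tool [ 0.0135 -0.0056  0.0021] in target frame [ 0.0135 -0.0055  0.0021] rotvec [ 0.0078 -0.0018 -0.0006]
[[-0.002, 0.027, 1.0], [0.001, 1.0, -0.027], [-1.0, 0.001, -0.002]]
```

View pics/b_c.png

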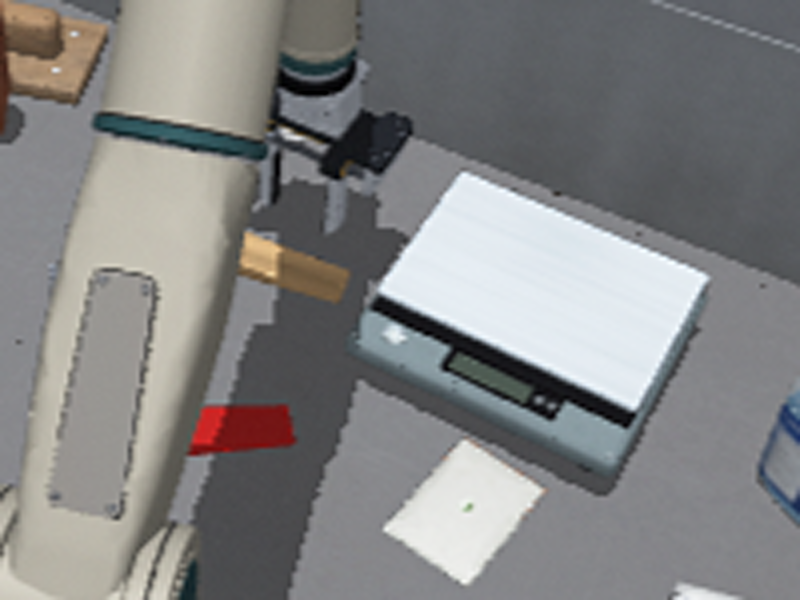

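Crop of the scene view: both fingertips (crop 268,190 and 335,215) are beyond the wedge's far side and clear of it. I'll lower them and push in −x.

Emit:
{"op": "servo_tool", "data": {"steps": "0.006 -0.005 0 0.008 0 0 0.6;0.006 0 0 0 0 0 0.6;0 0 0 0 0 0 0.6;0 0 0 0 0 0 0.6"}}

```text
time_s: 2.62
eef_pos: [0.6043, 0.1404, 0.0058]
ee_rot: [24.8, 90.0, 22.6]
contact_force: [0.9, -0.2, 0.4]
gripper_width: 0.597
```

```bash
python3 go.py 0.53 0.142 0.004 88
```

```text
t 2.62 pos [0.6043 0.1404 0.0058] jawyaw 87.81 F [ 0.9 -0.2  0.4] w 0.6
shift in CURRENT tool [ 0.0018 -0.0013 -0.0743] in target frame [ 0.0018 -0.001  -0.0743] rotvec [-0.0033  0.0002 -0.0001]
[[0.0, 0.038, 0.999], [0.0, 0.999, -0.038], [-1.0, 0.0, 0.0]]
```

Emit:
{"op": "servo_tool", "data": {"steps": "0.001 0 -0.007 -0.003 0 0 0.6;0 0 -0.007 0 0 0 0.6;0 0 -0.007 0 0 0 0.6;0 0 -0.006 0 0 0 0.6;0 0 -0.006 0 0 0 0.6"}}

```text
time_s: 3.03
eef_pos: [0.5704, 0.1418, 0.0047]
ee_rot: [179.3, 90.0, 177.3]
contact_force: [-0.5, -0.2, -0.3]
gripper_width: 0.595
```

Emit:
{"op": "servo_tool", "data": {"steps": "0 0 -0.006 0 0 0 0.6;0 0 -0.006 0 0 0 0.6;0 0 -0.006 0 0 0 0.6;0 0 -0.006 0 0 0 0.6;0 0 0 0 0 0 0.6"}}

```text
time_s: 3.45
eef_pos: [0.5455, 0.1427, 0.0045]
ee_rot: [-170.8, 89.9, -172.7]
contact_force: [-0.5, 0.5, -1.0]
gripper_width: 0.601
```

```bash
python3 go.py 0.53 0.142 0.004 88; python3 - <<'E'
from h import *
c=cap('scene','c.png');im=c['color'][160:310,270:470,::-1]
cv2.imwrite('pics/c_c.png',cv2.resize(im,None,fx=4,fy=4,interpolation=cv2.INTER_CUBIC))
E
```

```text
t 3.45 pos [0.5455 0.1427 0.0045] jawyaw 88.04 F [-0.5  0.5 -1. ] w 0.6
shift in CURRENT tool [ 0.0005 -0.0012 -0.0155] in target frame [ 0.0005 -0.0012 -0.0155] rotvec [ 0.0008 -0.0018  0.0003]
[[-0.002, 0.034, 0.999], [-0.0, 0.999, -0.034], [-1.0, -0.0, -0.002]]
```

View pics/c_c.png

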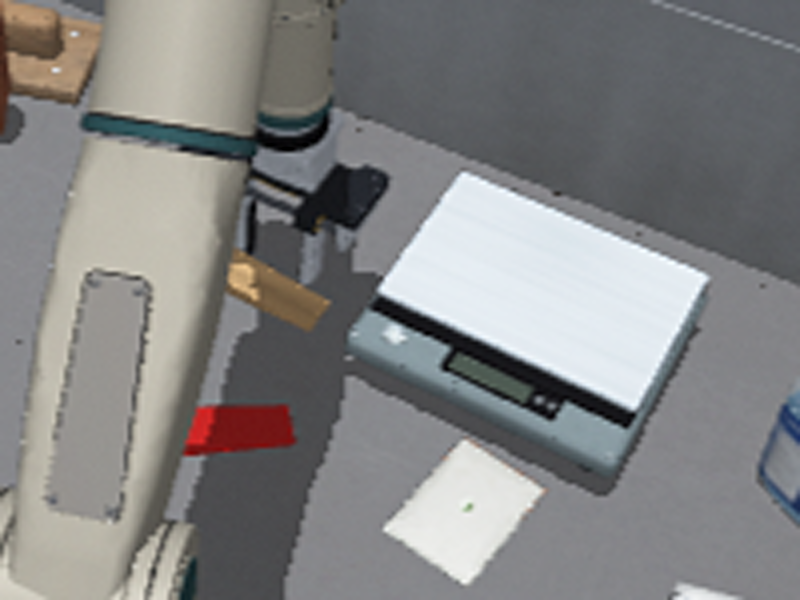

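The wedge is being swept and turned parallel to the scale's side (tip at crop 320,318). I'll push the remaining ~16 mm and then back off.

Emit:
{"op": "servo_tool", "data": {"steps": "0 0 -0.005 0 0 0 0.6;0 0 -0.005 0 0 0 0.6;0 0 -0.004 0 0 0 0.6;0 0 -0.002 0 0 0 0.6;0 0 0 0 0 0 0.6"}}

```text
time_s: 3.92
eef_pos: [0.5304, 0.1431, 0.0045]
ee_rot: [-167.9, 89.9, -169.9]
contact_force: [-0.7, -0.0, 0.3]
gripper_width: 0.604
```

Emit:
{"op": "servo_tool", "data": {"steps": "0 0 0 0 0 0 0.6;0 0 0 0 0 0 0.6;0 0 0 0 0 0 0.6"}}

```text
time_s: 4.17
eef_pos: [0.5314, 0.1431, 0.0045]
ee_rot: [21.0, 90.0, 19.0]
contact_force: [0.7, 0.2, 0.3]
gripper_width: 0.6
```

```bash
python3 go.py 0.529 0.142 0.004 88
```

```text
t 4.17 pos [0.5314 0.1431 0.0045] jawyaw 88.0 F [0.7 0.2 0.3] w 0.6
shift in CURRENT tool [ 0.0005 -0.0012 -0.0024] in target frame [ 0.0005 -0.0012 -0.0024] rotvec [-0.      0.0001 -0.    ]
[[0.0, 0.035, 0.999], [0.0, 0.999, -0.035], [-1.0, 0.0, 0.0]]
```

Emit:
{"op": "servo_tool", "data": {"steps": "0 0 -0.003 0 0 0 0.6;0 0 0 0 0 0 0.6;0 0 0.02 0 0 0 0.6;0 0 0.02 0 0 0 0.6;-0.04 0 0 0 0 0 0.6"}}

```text
time_s: 4.58
eef_pos: [0.5655, 0.1396, 0.0357]
ee_rot: [-158.6, 89.2, -160.7]
contact_force: [-0.0, -0.2, -0.4]
gripper_width: 0.602
```

Emit:
{"op": "servo_tool", "data": {"steps": "-0.04 0.03 0 0 0 0 0;-0.03 0.04 0 0 0 0 0;0 0.04 0 0 0 0 0;0 0.04 0 0 0 0 0;0 0 0 0 0 0 0"}}

```text
time_s: 5.0
eef_pos: [0.5713, 0.2925, 0.1038]
ee_rot: [83.7, 89.5, 82.4]
contact_force: [-0.9, 1.9, 0.5]
gripper_width: 0.282
```

```bash
python3 go.py 0.509 0.25 0.1 -2; python3 - <<'E'
from h import *
import pickle
print(env.sense()['qpos'])
c=cap('top','d.png');pickle.dump(c,open('d.pkl','wb'));im=c['color'][130:280,260:470,::-1]
cv2.imwrite('pics/d_c.png',cv2.resize(im,None,fx=3.8,fy=3.8,interpolation=cv2.INTER_CUBIC))
E
```

```text
t 5.0 pos [0.5713 0.2925 0.1038] jawyaw 88.63 F [-0.9  1.9  0.5] w 0.28
shift in CURRENT tool [ 0.0033 -0.044  -0.0612] in target frame [ 0.0038 -0.0608  0.0446] rotvec [ 1.5817 -0.0067 -0.0082]
[[0.001, 0.024, 1.0], [0.009, 1.0, -0.024], [-1.0, 0.009, 0.001]]
[-29.2097777   41.77261847  -0.25462332  93.96365261  -0.38166066
  43.93677235  59.50173439]
```

View pics/d_c.png

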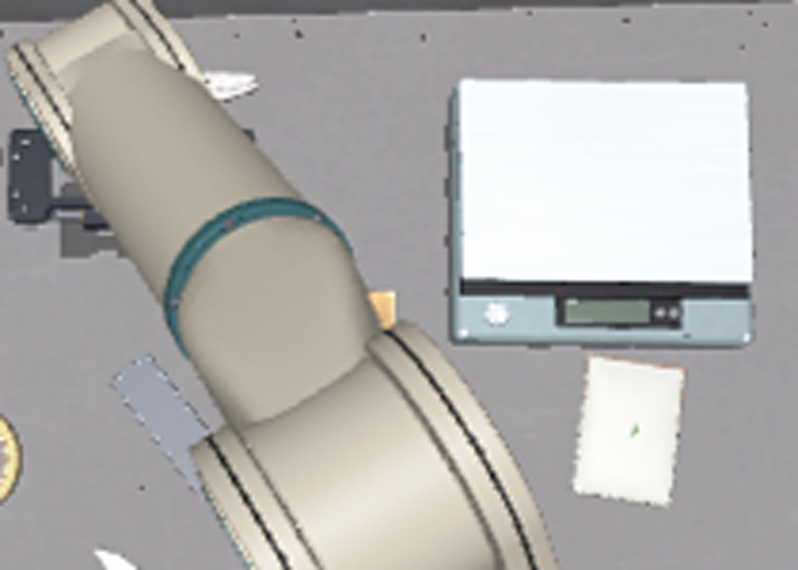

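The wedge's thin end (crop 395,310) now lies square to the scale. The arm hides the rest of it. I'll turn the wrist 90° with the fingers shut for the heel push.

Emit:
{"op": "servo_tool", "data": {"steps": "0 0.02 -0.03 0.12 0 0 0;0 0.02 -0.02 0.12 0 0 0;0 0.02 0 0.12 0 0 0;0 0 0 0.12 0 0 0;0 0 0 0.12 0 0 0"}}

```text
time_s: 5.47
eef_pos: [0.532, 0.3435, 0.1026]
ee_rot: [-108.8, 90.0, -145.5]
contact_force: [0.2, 0.4, 0.0]
gripper_width: 0.005
```

Emit:
{"op": "servo_tool", "data": {"steps": "0 0 0 0.12 0 0 0;0 0 0 0.12 0 0 0;0 0 0 0.12 0 0 0;0 0 0 0.12 0 0 0;0 0 0 0.12 0 0 0"}}

```text
time_s: 5.88
eef_pos: [0.5326, 0.3414, 0.1026]
ee_rot: [-49.0, 89.9, -120.2]
contact_force: [-0.9, -0.1, 0.3]
gripper_width: 0.002
```

Emit:
{"op": "servo_tool", "data": {"steps": "0 0 0 0.12 0 0 0;0 0 0 0.12 0 0 0;0 0 0 0.12 0 0 0;0 0 0 0 0 0 0;0 0 0 0 0 0 0"}}

```text
time_s: 6.3
eef_pos: [0.5324, 0.342, 0.1026]
ee_rot: [-20.2, 89.9, -111.4]
contact_force: [0.3, -0.3, -0.3]
gripper_width: 0.007
```

```bash
python3 go.py 0.506 0.25 0.1 -2; python3 - <<'E'
from h import *
import pickle
for n in('top','scene'):
    c=cap(n,f'e_{n}.png');pickle.dump(c,open(f'e_{n}.pkl','wb'))
    im=c['color'][:,:,::-1]; im=im[130:280,260:470] if n=='top' else im[160:310,270:470]
    cv2.imwrite(f'pics/e_c{n}.png',cv2.resize(im,None,fx=3.8,fy=3.8,interpolation=cv2.INTER_CUBIC))
E
```

```text
t 6.3 pos [0.5324 0.342  0.1026] jawyaw -1.25 F [ 0.3 -0.3 -0.3] w 0.01
shift in CURRENT tool [ 0.0027 -0.0244  0.0926] in target frame [ 0.0026 -0.0232  0.0929] rotvec [0.0132 0.0014 0.0005]
[[-0.001, 1.0, -0.022], [-0.001, -0.022, -1.0], [-1.0, -0.001, 0.001]]
```

View pics/e_ctop.png

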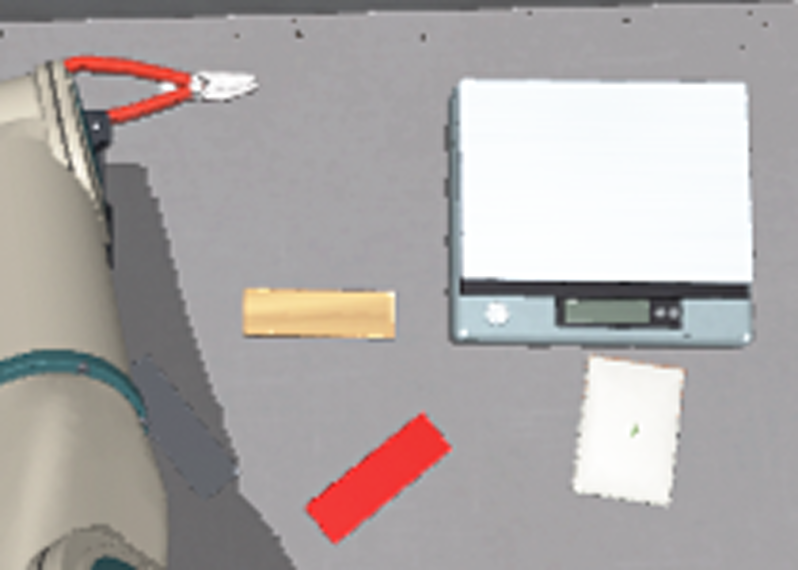

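View pics/e_cscene.png

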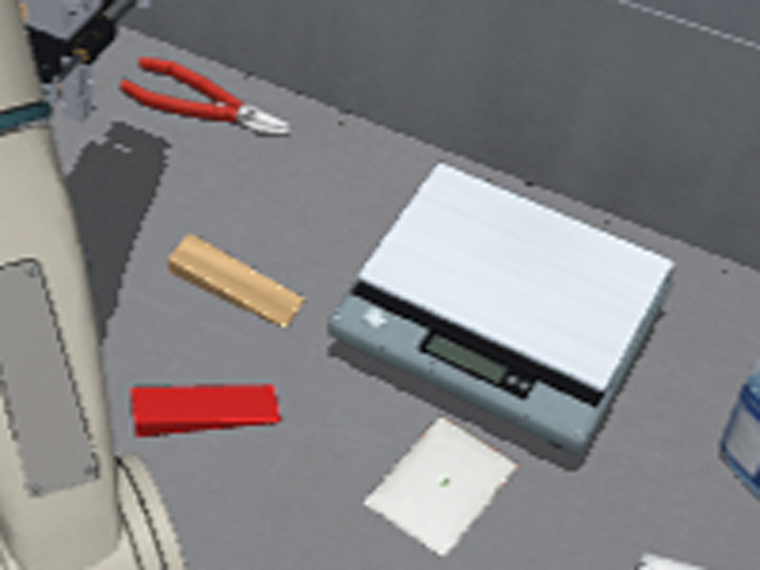

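```bash
python3 - <<'E'
from meas import *
import pickle
c=pickle.load(open('e_top.pkl','rb'))
p,(th,R,t,res)=scale(c); print('scale',np.degrees(th),t,(res*1e3).round(1).tolist(),'foot',R@[-.085,.1]+t)
p,(tw,Rw,w,res)=wedge(c); print('wedge',p.round(1).tolist(),np.degrees(tw),w,(res*1e3).round(1).tolist())
for n,l in(('tip',-.065),('heel',.065)):
    q=Rw@[0,l]+w; print(n,q,'in scale',R.T@(q-t))
# scene check of the wedge & scale
s=pickle.load(open('e_scene.pkl','rb'))
p=fitquad(s['color'],bright,(190,275,355,460)); print('scene pan',p.round(1).tolist(),[onz(s,u,v,.068)[:2].round(4).tolist() for u,v in p])
for l in([-.07,.12],[-.07,-.12],[.1,.12],[.1,-.12]): print('pred',(R@l+t).round(4),np.round(proj(s,[*(R@l+t),.068]),1))
for l,z in(([.02,-.065],.002),([-.02,-.065],.002),([.02,.065],.022),([-.02,.065],.022)): print('pred wedge',np.round(proj(s,[*(Rw@l+w),z]),1))
E
```

```text
scale -1.9938633073150804 [ 0.58009737 -0.0899163 ] [[-2.0, 1.0], [1.8, 1.3], [0.4, -1.7], [-0.3, -0.6]] foot [0.49862808 0.01298051]
wedge [[362.8, 206.5], [363.4, 218.5], [323.6, 217.9], [323.6, 205.3]] -1.4230952235743228 [0.49631023 0.14786327] [[-0.2, 1.0], [-0.0, -0.5], [-0.6, -0.2], [0.8, -0.3]]
tip [0.49469594 0.08288332] in scale [-0.09136185  0.16972368]
heel [0.49792451 0.21284322] in scale [-0.09265686  0.29971723]
scene pan [[446.1, 228.5], [428.3, 261.5], [364.3, 232.1], [385.2, 202.8]] [[0.6709, -0.2112], [0.5046, -0.2047], [0.5137, 0.0301], [0.6796, 0.0235]]
pred [0.5143 0.0324] [363.7 231.7]
pred [ 0.506  -0.2074] [429.2 261.6]
pred [0.6842 0.0265] [384.9 201.7]
pred [ 0.6759 -0.2133] [447.2 227.8]
pred wedge [349.8 238. ]
pred wedge [344.5 245.5]
pred wedge [319.1 220.4]
pred wedge [313.4 227.4]
```

Top view: the wedge now runs parallel to the scale (yaw −1.4° against −2.0°), but its axis is about 7 mm too near the robot for the foot. I'll straddle it with wide-open fingers and nudge it +x with one fingertip, without pinching.

Emit:
{"op": "servo_tool", "data": {"steps": "0 -0.003 0.036 0.013 0 0 0.9;0 -0.003 0.036 0 0 0 0.9;0 -0.003 0.036 0 0 0 0.9;0 -0.002 0.036 0 0 0 0.9;0 -0.002 0.032 0 0 0 0.9"}}

```text
time_s: 6.82
eef_pos: [0.513, 0.1652, 0.1031]
ee_rot: [8.6, 90.0, -83.5]
contact_force: [0.6, -0.7, 0.5]
gripper_width: 0.324
```

Emit:
{"op": "servo_tool", "data": {"steps": "0 0 0 0 0 0 0.9;0.02 0 0 0 0 0 0.9;0.02 0 0 0 0 0 0.9;0 0 0 0 0 0 0.9;0 0 0 0 0 0 0.9"}}

```text
time_s: 7.23
eef_pos: [0.5129, 0.1676, 0.0625]
ee_rot: [-79.5, 89.9, -171.5]
contact_force: [0.0, -0.1, 0.5]
gripper_width: 0.678
```

```bash
python3 go.py 0.514 0.166 0.005 -2; python3 - <<'E'
from h import *
for n in['scene']:
    c=cap(n,f'f_{n}.png')
    im=c['color'][:,:,::-1]; im=im[130:280,260:470] if n=='top' else im[160:310,270:470]
    cv2.imwrite(f'pics/f_c{n}.png',cv2.resize(im,None,fx=3.8,fy=3.8,interpolation=cv2.INTER_CUBIC))
E
```

```text
t 7.23 pos [0.5129 0.1676 0.0625] jawyaw -2.07 F [ 0.  -0.1  0.5] w 0.68
shift in CURRENT tool [0.0575 0.0013 0.0016] in target frame [0.0575 0.0011 0.0016] rotvec [-0.0012  0.0004  0.0019]
[[-0.002, 0.999, -0.036], [-0.0, -0.036, -0.999], [-1.0, -0.002, 0.0]]
```

View pics/f_cscene.png

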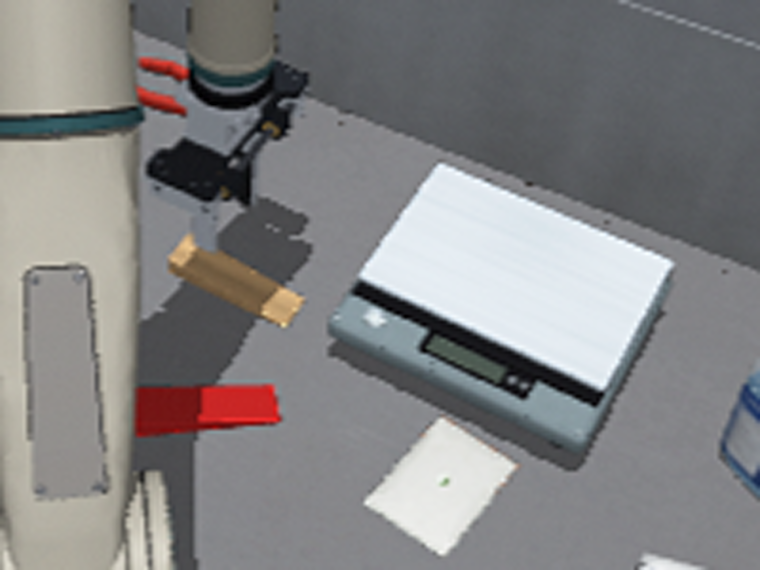

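The fingers are still opening above the wedge. I'll wait until they are wide, then descend astride it.

Emit:
{"op": "servo_tool", "data": {"steps": "0 0.001 0 0 0 0 0.9;0 0 0 0 0 0 0.9;0 0 0 0 0 0 0.9;0 0 0 0 0 0 0.9"}}

```text
time_s: 7.62
eef_pos: [0.5149, 0.168, 0.0635]
ee_rot: [113.1, 89.9, 21.0]
contact_force: [-0.3, -0.1, 0.2]
gripper_width: 0.899
```

Emit:
{"op": "servo_tool", "data": {"steps": "0.025 0 0 0 0 0 0.9;0.025 0 0 0 0 0 0.9;0.006 0 0 0 0 0 0.9;0 0 0 0 0 0 0.9;0 0 0 0 0 0 0.9"}}

```text
time_s: 8.03
eef_pos: [0.5147, 0.1676, 0.0072]
ee_rot: [-14.1, 90.0, -106.2]
contact_force: [-0.5, -0.3, 0.5]
gripper_width: 0.899
```

```bash
python3 go.py 0.528 0.166 0.005 -2; python3 - <<'E'
from h import *
for n in['scene']:
    c=cap(n,f'g_{n}.png')
    im=c['color'][:,:,::-1]; im=im[130:280,260:470] if n=='top' else im[160:310,270:470]
    cv2.imwrite(f'pics/g_c{n}.png',cv2.resize(im,None,fx=3.8,fy=3.8,interpolation=cv2.INTER_CUBIC))
E
```

```text
t 8.03 pos [0.5147 0.1676 0.0072] jawyaw -2.13 F [-0.5 -0.3  0.5] w 0.9
shift in CURRENT tool [0.0022 0.0134 0.0011] in target frame [0.0022 0.0134 0.0011] rotvec [-0.0023  0.0002  0.0001]
[[-0.0, 0.999, -0.037], [-0.0, -0.037, -0.999], [-1.0, -0.0, 0.0]]
```

View pics/g_cscene.png

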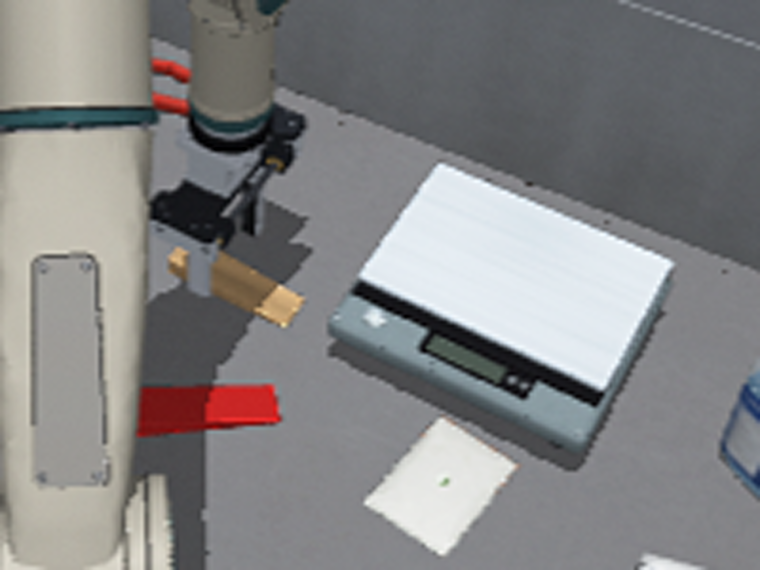

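The fingers stand either side of the wedge. I'll nudge it.

Emit:
{"op": "servo_tool", "data": {"steps": "0 0.004 0 0 0 0 0.9;0 0.004 0 0 0 0 0.9;0 0.003 0 0 0 0 0.9;0 0.002 0 0 0 0 0.9;0 0 0 0 0 0 0.9"}}

```text
time_s: 8.5
eef_pos: [0.5285, 0.1673, 0.0073]
ee_rot: [99.5, 89.9, 7.4]
contact_force: [0.2, 0.3, -0.6]
gripper_width: 0.898
```

Emit:
{"op": "servo_tool", "data": {"steps": "0 0 0 0 0 0 0.9;0 0 0 0 0 0 0.9"}}

```text
time_s: 8.67
eef_pos: [0.5275, 0.1672, 0.0069]
ee_rot: [-141.1, 90.0, 126.8]
contact_force: [0.0, 0.1, -0.9]
gripper_width: 0.9
```

```bash
python3 go.py 0.528 0.166 0.005 -2; python3 - <<'E'
from h import *
import pickle
for n in['scene']:
    c=cap(n,f'i_{n}.png'); pickle.dump(c,open('i.pkl','wb'))
    im=c['color'][:,:,::-1]; im=im[130:280,260:470] if n=='top' else im[200:270,300:400]
    cv2.imwrite(f'pics/i_c{n}.png',cv2.resize(im,None,fx=7,fy=7,interpolation=cv2.INTER_CUBIC))
E
```

```text
t 8.67 pos [0.5275 0.1672 0.0069] jawyaw -2.12 F [ 0.   0.1 -0.9] w 0.9
shift in CURRENT tool [0.0019 0.0006 0.0012] in target frame [0.0019 0.0006 0.0012] rotvec [-0.0021 -0.      0.    ]
[[-0.0, 0.999, -0.037], [0.0, -0.037, -0.999], [-1.0, -0.0, -0.0]]
```

View pics/i_cscene.png

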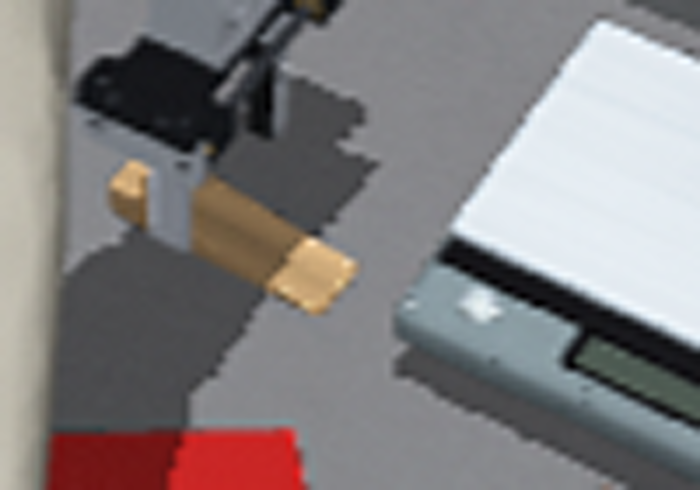

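Emit:
{"op": "servo_tool", "data": {"steps": "0 -0.012 0 0 0 0 0.9;-0.035 0 0 0 0 0 0.9;-0.035 0 -0.03 0 0 0 0;-0.02 0 -0.04 0 0 0 0;0 0 -0.04 0 0 0 0"}}

```text
time_s: 9.13
eef_pos: [0.5224, 0.2724, 0.0967]
ee_rot: [112.4, 89.6, 20.0]
contact_force: [0.6, 0.5, -0.2]
gripper_width: 0.721
```

Emit:
{"op": "servo_tool", "data": {"steps": "0 0 -0.04 0 0 0 0;0 0 -0.02 0 0 0 0;0 0 0 0 0 0 0;0 0 0 0 0 0 0"}}

```text
time_s: 9.47
eef_pos: [0.5208, 0.3331, 0.0917]
ee_rot: [-51.7, 90.0, -143.7]
contact_force: [0.1, -0.4, -0.8]
gripper_width: 0.44
```

```bash
cat > look.py <<'E'
from meas import *
c=cap('top','look_%d.png'%int(env.sense()['time_s']*100))
p,(th,R,t,res)=scale(c); print('scale',np.degrees(th),t,(res*1e3).round(1).tolist(),'foot',R@[-.085,.1]+t)
p,(tw,Rw,w,res)=wedge(c); print('wedge',p.round(1).tolist(),np.degrees(tw),w,(res*1e3).round(1).tolist())
for n,l in(('tip',-.065),('heel',.065)):
    q=Rw@[0,l]+w; print(n,q,'in scale',R.T@(q-t))
E
python3 look.py;python3 go.py 0.5 0.24 0.006 -2
```

```text
scale -1.9991285791278517 [ 0.58010719 -0.08992399] [[-2.0, 1.0], [1.8, 1.2], [0.4, -1.6], [-0.2, -0.6]] foot [0.49864735 0.01298031]
wedge [[363.5, 205.0], [363.3, 216.8], [323.7, 215.0], [324.1, 202.4]] -3.4377745136630793 [0.50367938 0.14654932] [[-0.4, 0.4], [0.4, -0.1], [-0.6, -0.1], [0.6, -0.2]]
tip [0.49978169 0.08166629] in scale [-0.08626241  0.16868374]
heel [0.50757707 0.21143236] in scale [-0.08299857  0.29864276]
t 9.52 pos [0.5212 0.331  0.0919] jawyaw -2.11 F [ 0.8 -1.5 -0.5] w 0.39
shift in CURRENT tool [ 0.086  -0.0178  0.0916] in target frame [ 0.0859 -0.0181  0.0917] rotvec [-0.002   0.0014  0.0004]
[[-0.0, 0.999, -0.037], [-0.001, -0.037, -0.999], [-1.0, -0.0, 0.001]]
```

The wedge axis is now within 2 mm of the foot line (scale x −86 to −83). I'll bring the shut fingertips in behind the heel.

Emit:
{"op": "servo_tool", "data": {"steps": "0 -0.009 0.03 -0.002 0 0 0;0 0 0.03 0 0 0 0;0 0 0.027 0 0 0 0;0 0 0 0 0 0 0;0.03 0 0 0 0 0 0"}}

```text
time_s: 9.93
eef_pos: [0.514, 0.2419, 0.0666]
ee_rot: [106.2, 89.5, 13.8]
contact_force: [1.1, 1.2, -0.1]
gripper_width: 0.042
```

Emit:
{"op": "servo_tool", "data": {"steps": "0.035 0 0 0 0 0 0;0.017 0 0 0 0 0 0;0 0 0 0 0 0 0;0 0 0 0 0 0 0;0 0 0 0 0 0 0"}}

```text
time_s: 10.35
eef_pos: [0.5106, 0.2445, 0.0113]
ee_rot: [92.8, 89.9, 0.7]
contact_force: [0.2, -0.7, 0.4]
gripper_width: 0.005
```

```bash
python3 go.py 0.509 0.22 0.006 -2; python3 - <<'E'
from h import *
c=cap('scene','j.png'); im=c['color'][180:290,270:430,::-1]
cv2.imwrite(f'pics/j_c.png',cv2.resize(im,None,fx=5,fy=5,interpolation=cv2.INTER_CUBIC))
E
```

```text
t 10.35 pos [0.5106 0.2445 0.0113] jawyaw -2.1 F [ 0.2 -0.7  0.4] w 0.0
shift in CURRENT tool [ 0.0053 -0.0007  0.0245] in target frame [ 0.0053 -0.0007  0.0245] rotvec [-0.0018 -0.0001 -0.0015]
[[0.002, 0.999, -0.037], [0.0, -0.037, -0.999], [-1.0, 0.002, -0.0]]
```

View pics/j_c.png

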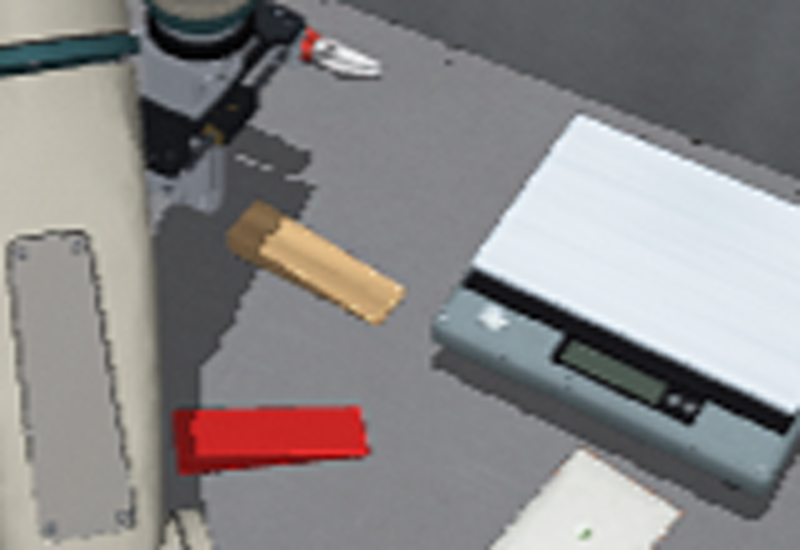

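Crop: the fingertips (200,195) are just behind the heel (245,230). I'll push along the bench.

Emit:
{"op": "servo_tool", "data": {"steps": "0.004 -0.001 0.008 0 0 0 0;0 0 0.008 0 0 0 0;0 0 0.008 0 0 0 0;0 0 0.006 0 0 0 0;0 0 0.006 0 0 0 0"}}

```text
time_s: 10.82
eef_pos: [0.5074, 0.2083, 0.0065]
ee_rot: [105.9, 90.0, 13.8]
contact_force: [0.1, -0.4, -0.1]
gripper_width: 0.006
```

Emit:
{"op": "servo_tool", "data": {"steps": "0 0 0.006 0 0 0 0;0 0 0.006 0 0 0 0;0 0 0.006 0 0 0 0;0 0 0.006 0 0 0 0;0 0 0.006 0 0 0 0"}}

```text
time_s: 11.23
eef_pos: [0.5061, 0.1789, 0.0061]
ee_rot: [-108.0, 90.0, 160.0]
contact_force: [-0.1, 0.4, 0.6]
gripper_width: 0.011
```

```bash
python3 go.py 0.509 0.1435 0.007 -2; python3 - <<'E'
from h import *
c=cap('scene','k.png'); im=c['color'][180:290,270:430,::-1]
cv2.imwrite(f'pics/k_c.png',cv2.resize(im,None,fx=5,fy=5,interpolation=cv2.INTER_CUBIC))
E
```

```text
t 11.23 pos [0.5061 0.1789 0.0061] jawyaw -2.0 F [-0.1  0.4  0.6] w 0.01
shift in CURRENT tool [-0.0009  0.0041  0.0353] in target frame [-0.0009  0.0041  0.0353] rotvec [-0. -0.  0.]
[[-0.0, 0.999, -0.035], [0.0, -0.035, -0.999], [-1.0, -0.0, -0.0]]
```

View pics/k_c.png

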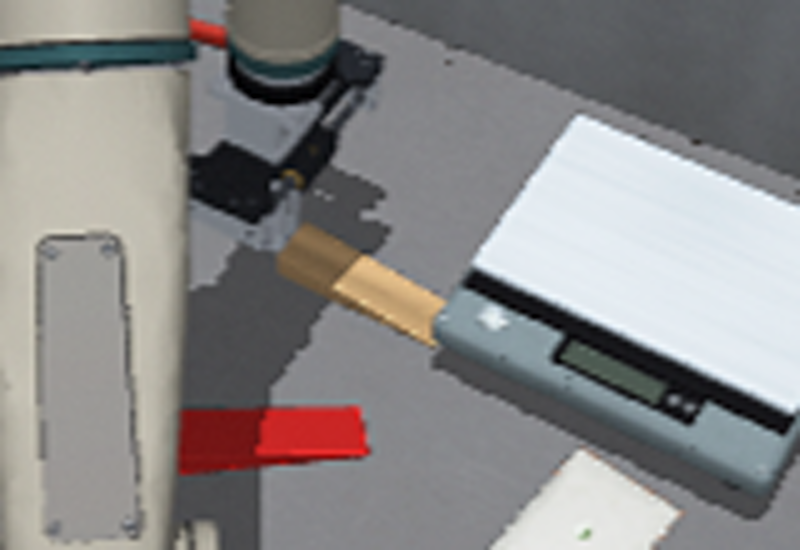

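The wedge has tracked straight and its tip is entering under the housing. I'll continue, then slow down.

Emit:
{"op": "servo_tool", "data": {"steps": "0 0 0.005 0 0 0 0;0 0 0.005 0 0 0 0;0 0 0.005 0 0 0 0;0 0 0.005 0 0 0 0;0 0 0.005 0 0 0 0"}}

```text
time_s: 11.7
eef_pos: [0.5052, 0.1539, 0.0061]
ee_rot: [-27.8, 90.0, -119.8]
contact_force: [0.6, 0.8, -0.4]
gripper_width: 0.008
```

Emit:
{"op": "servo_tool", "data": {"steps": "0 0 0.002 0 0 0 0;0 0 0.002 0 0 0 0;0 0 0.002 0 0 0 0;0 0 0.001 0 0 0 0;0 0 0 0 0 0 0"}}

```text
time_s: 12.12
eef_pos: [0.5051, 0.1472, 0.0062]
ee_rot: [-3.1, 90.0, -95.1]
contact_force: [-0.6, -0.1, 0.0]
gripper_width: 0.004
```

Emit:
{"op": "servo_tool", "data": {"steps": "0 0 0.001 0 0 0 0;0 0 0.001 0 0 0 0;0 0 0.001 0 0 0 0;0 0 0.001 0 0 0 0;0 0 0.001 0 0 0 0"}}

```text
time_s: 12.53
eef_pos: [0.5049, 0.1424, 0.0062]
ee_rot: [148.0, 90.0, 56.0]
contact_force: [-0.4, 0.9, -0.5]
gripper_width: 0.006
```

Emit:
{"op": "servo_tool", "data": {"steps": "0 0 0.001 0 0 0 0;0 0 0.001 0 0 0 0;0 0 0.001 0 0 0 0;0 0 0.001 0 0 0 0;0 0 0 0 0 0 0"}}

```text
time_s: 12.95
eef_pos: [0.5047, 0.1381, 0.0062]
ee_rot: [-12.0, 90.0, -104.0]
contact_force: [-0.1, -0.3, 0.2]
gripper_width: 0.008
```

Emit:
{"op": "servo_tool", "data": {"steps": "0 0 0.001 0 0 0 0;0 0 0.001 0 0 0 0;0 0 0.001 0 0 0 0;0 0 0.001 0 0 0 0;0 0 0.001 0 0 0 0"}}

```text
time_s: 13.37
eef_pos: [0.5046, 0.1334, 0.0062]
ee_rot: [-123.8, 90.0, 144.2]
contact_force: [-0.0, 0.5, -0.2]
gripper_width: 0.001
```

Emit:
{"op": "servo_tool", "data": {"steps": "0 0 0.001 0 0 0 0;0 0 0.001 0 0 0 0;0 0 0.001 0 0 0 0;0 0 0.001 0 0 0 0;0 0 0 0 0 0 0"}}

```text
time_s: 13.78
eef_pos: [0.5044, 0.1291, 0.0062]
ee_rot: [-10.0, 90.0, -102.0]
contact_force: [0.1, 0.2, 0.9]
gripper_width: 0.002
```

Emit:
{"op": "servo_tool", "data": {"steps": "0 0 0.001 0 0 0 0;0 0 0.001 0 0 0 0;0 0 0.001 0 0 0 0;0 0 0.001 0 0 0 0;0 0 0 0 0 0 0"}}

```text
time_s: 14.2
eef_pos: [0.5043, 0.1259, 0.0062]
ee_rot: [-169.8, 90.0, 98.2]
contact_force: [0.1, 2.2, -0.4]
gripper_width: 0.003
```

```bash
python3 go.py 0.505 0.12 0.007 -2; python3 - <<'E'
from h import *
c=cap('scene','l.png'); im=c['color'][180:290,270:430,::-1]
cv2.imwrite(f'pics/l_c.png',cv2.resize(im,None,fx=5,fy=5,interpolation=cv2.INTER_CUBIC))
E
```

```text
t 14.2 pos [0.5043 0.1259 0.0062] jawyaw -1.99 F [ 0.1  2.2 -0.4] w 0.0
shift in CURRENT tool [-0.0008  0.0009  0.0059] in target frame [-0.0008  0.0009  0.0059] rotvec [ 0.0002 -0.0007  0.0001]
[[-0.0, 0.999, -0.035], [0.001, -0.035, -0.999], [-1.0, -0.0, -0.001]]
```

View pics/l_c.png

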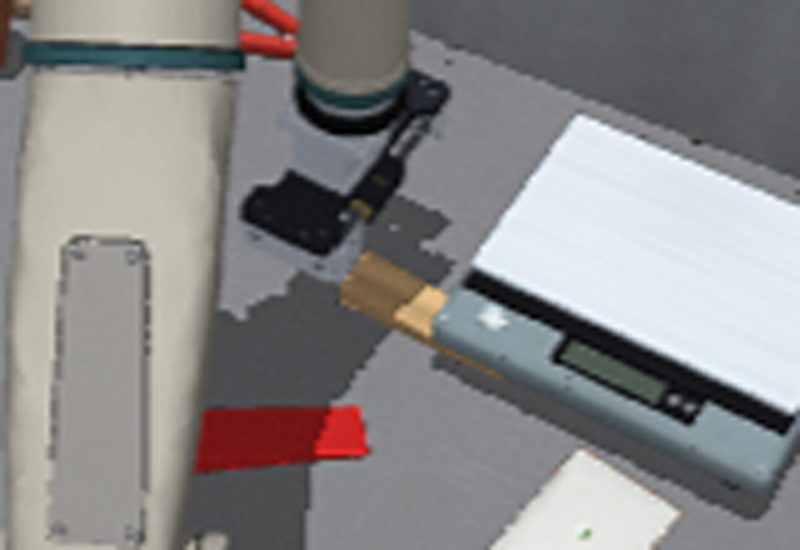

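The force is rising (2.2 N), so contact with the foot is starting. I'll go in small increments.

Emit:
{"op": "servo_tool", "data": {"steps": "0 0 0.001 0 0 0 0;0 0 0 0 0 0 0;0 0 0 0 0 0 0"}}

```text
time_s: 14.5
eef_pos: [0.5042, 0.1254, 0.0062]
ee_rot: [-171.4, 89.9, 96.6]
contact_force: [0.0, 4.7, -1.1]
gripper_width: 0.005
```

Emit:
{"op": "servo_tool", "data": {"steps": "0 0 0.001 0 0 0 0;0 0 0 0 0 0 0;0 0 0 0 0 0 0"}}

```text
time_s: 14.75
eef_pos: [0.5042, 0.1249, 0.0062]
ee_rot: [-173.1, 89.9, 94.9]
contact_force: [-0.8, 5.8, 0.5]
gripper_width: 0.005
```

Emit:
{"op": "servo_tool", "data": {"steps": "0 0 0.001 0 0 0 0;0 0 0 0 0 0 0;0 0 0 0 0 0 0"}}

```text
time_s: 15.0
eef_pos: [0.5042, 0.1246, 0.0062]
ee_rot: [-174.7, 89.9, 93.4]
contact_force: [0.9, 7.5, 0.4]
gripper_width: 0.006
```

Emit:
{"op": "servo_tool", "data": {"steps": "0 0 0.0005 0 0 0 0;0 0 0 0 0 0 0;0 0 0 0 0 0 0"}}

```text
time_s: 15.25
eef_pos: [0.5041, 0.1245, 0.0062]
ee_rot: [-174.7, 89.8, 93.4]
contact_force: [-0.2, 8.8, -0.5]
gripper_width: 0.008
```

```bash
python3 - <<'E'
from meas import *
c=cap('top','m.png');im=c['color'][130:280,260:470,::-1]
cv2.imwrite('pics/m_c.png',cv2.resize(im,None,fx=3.8,fy=3.8,interpolation=cv2.INTER_CUBIC))
try:
    p,(th,R,t,res)=scale(c); print('scale',np.degrees(th),t,(res*1e3).round(1).tolist())
except Exception as e: print(e)
c=cap('scene','m2.png')
p=fitquad(c['color'],bright,(190,275,355,460)); print(p.round(1).tolist())
E
```

```text
scale -1.9087472231307647 [ 0.57993914 -0.09021165] [[-2.2, 1.1], [1.7, 1.9], [1.0, -2.8], [-0.6, -0.3]]
[[446.2, 228.5], [428.3, 261.6], [364.3, 232.1], [385.2, 202.7]]
```

View pics/m_c.png

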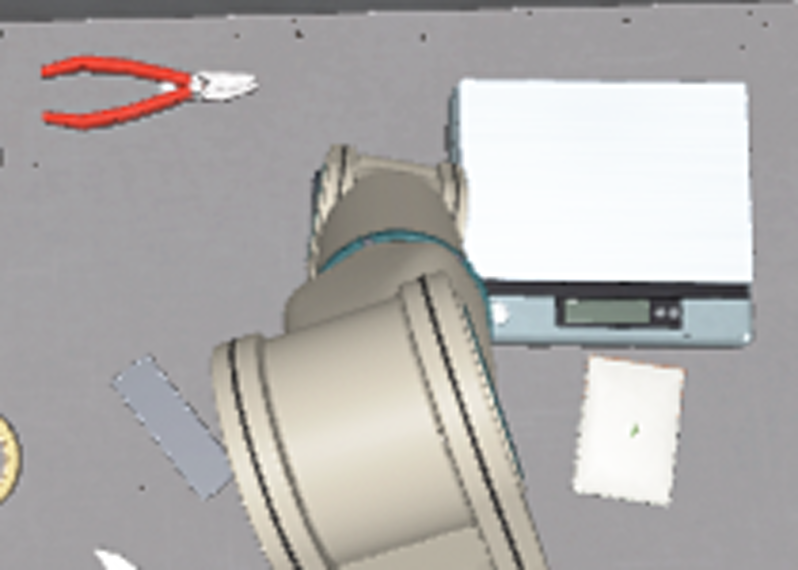

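Scene view: the pan corners have moved less than 0.1 px since before the push, so the scale hasn't shifted or been jacked up. Push force on the heel is 8.8 N. I'll back off, rise and move over the pan corner.

Emit:
{"op": "servo_tool", "data": {"steps": "0 0 -0.01 0 0 0 0;0 0 -0.015 0 0 0 0;-0.035 0 0 0 0 0 0;-0.04 0 0 0 0 0 0;-0.03 0 0 0 0 0 0"}}

```text
time_s: 15.77
eef_pos: [0.5052, 0.1458, 0.1128]
ee_rot: [7.9, 89.9, -84.1]
contact_force: [1.6, -0.1, 0.0]
gripper_width: 0.005
```

Emit:
{"op": "servo_tool", "data": {"steps": "-0.01 0.005 0.035 0 0 0 0;0 0.005 0.035 0 0 0 0;0 0.005 0.035 0 0 0 0;0 0.005 0.03 0 0 0 0;0 0 0 0 0 0 0"}}

```text
time_s: 16.18
eef_pos: [0.5209, 0.0022, 0.122]
ee_rot: [23.1, 89.6, -69.6]
contact_force: [-1.0, 0.4, 0.7]
gripper_width: 0.002
```

Emit:
{"op": "servo_tool", "data": {"steps": "0 0 0 0 0 0 0;0 0 0 0 0 0 0"}}

```text
time_s: 16.35
eef_pos: [0.5199, 0.0114, 0.121]
ee_rot: [-83.2, 90.0, -175.2]
contact_force: [-0.3, 0.6, 0.6]
gripper_width: 0.003
```

```bash
python3 go.py 0.5315 0.014 0.072 -2; python3 - <<'E'
from meas import *
c=cap('scene','n.png'); im=c['color'][180:290,270:430,::-1]
cv2.imwrite(f'pics/n_c.png',cv2.resize(im,None,fx=5,fy=5,interpolation=cv2.INTER_CUBIC))
E
```

```text
t 16.35 pos [0.5199 0.0114 0.121 ] jawyaw -2.04 F [-0.3  0.6  0.6] w 0.0
shift in CURRENT tool [ 0.049   0.0115 -0.003 ] in target frame [ 0.049   0.0115 -0.003 ] rotvec [-0.0007  0.0001  0.0008]
[[-0.001, 0.999, -0.036], [-0.0, -0.036, -0.999], [-1.0, -0.001, 0.0]]
```

View pics/n_c.png

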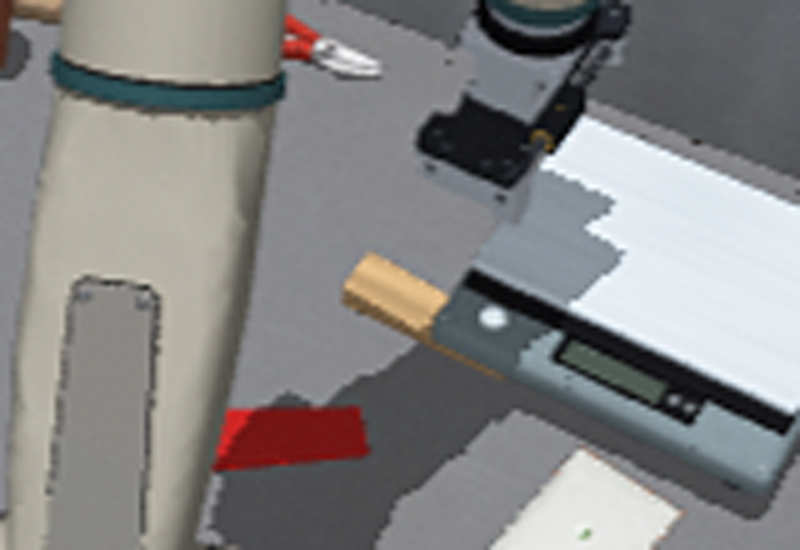

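The wedge stayed in place (heel at crop 370,275). I'll come down onto the pan corner.

Emit:
{"op": "servo_tool", "data": {"steps": "0.01 0.006 -0.002 0 0 0 0;0.015 0.006 0 0 0 0 0;0.015 0 0 0 0 0 0;0.004 0 0 0 0 0 0;0 0 0 0 0 0 0"}}

```text
time_s: 16.82
eef_pos: [0.5313, 0.0141, 0.0755]
ee_rot: [-88.3, 89.8, 179.8]
contact_force: [0.3, 0.2, 0.3]
gripper_width: 0.005
```

Emit:
{"op": "servo_tool", "data": {"steps": "0.001 0 0 0 0 0 0;0.001 0 0 0 0 0 0;0.001 0 0 0 0 0 0;0 0 0 0 0 0 0"}}

```text
time_s: 17.15
eef_pos: [0.5326, 0.013, 0.0745]
ee_rot: [100.3, 90.0, 8.3]
contact_force: [-0.2, 0.1, 0.6]
gripper_width: 0.009
```

Emit:
{"op": "servo_tool", "data": {"steps": "0.002 0 0 0 0 0 0;0.001 0 0 0 0 0 0;0.001 0 0 0 0 0 0;0.001 0 0 0 0 0 0;0 0 0 0 0 0 0"}}

```text
time_s: 17.57
eef_pos: [0.5323, 0.0129, 0.069]
ee_rot: [-94.4, 90.0, 173.6]
contact_force: [0.7, 0.8, -0.4]
gripper_width: 0.005
```

Emit:
{"op": "servo_tool", "data": {"steps": "0.001 0 0 0 0 0 0;0.001 0 0 0 0 0 0;0 0 0 0 0 0 0;0 0 0 0 0 0 0"}}

```text
time_s: 17.9
eef_pos: [0.5325, 0.0129, 0.0683]
ee_rot: [145.6, 90.0, 53.6]
contact_force: [-2.8, 0.1, 11.8]
gripper_width: 0.005
```

Emit:
{"op": "servo_tool", "data": {"steps": "0.001 0 0 0 0 0 0;0 0 0 0 0 0 0;0 0 0 0 0 0 0;0 0 0 0 0 0 0"}}

```text
time_s: 18.23
eef_pos: [0.5325, 0.0129, 0.0681]
ee_rot: [150.6, 89.9, 58.5]
contact_force: [-5.1, 0.5, 19.2]
gripper_width: 0.007
```

```bash
python3 go.py 0.5315 0.014 0.068 -2; python3 - <<'E'
from meas import *
c=cap('scene','o.png'); im=c['color'][180:290,270:430,::-1]
cv2.imwrite(f'pics/o_c.png',cv2.resize(im,None,fx=5,fy=5,interpolation=cv2.INTER_CUBIC))
E
```

```text
t 18.23 pos [0.5325 0.0129 0.0681] jawyaw -2.03 F [-5.1  0.5 19.2] w 0.01
shift in CURRENT tool [ 0.0001 -0.001  -0.001 ] in target frame [ 0.0001 -0.001  -0.0011] rotvec [-0.0005 -0.0013 -0.0007]
[[0.001, 0.999, -0.035], [0.001, -0.035, -0.999], [-1.0, 0.001, -0.001]]
```

View pics/o_c.png

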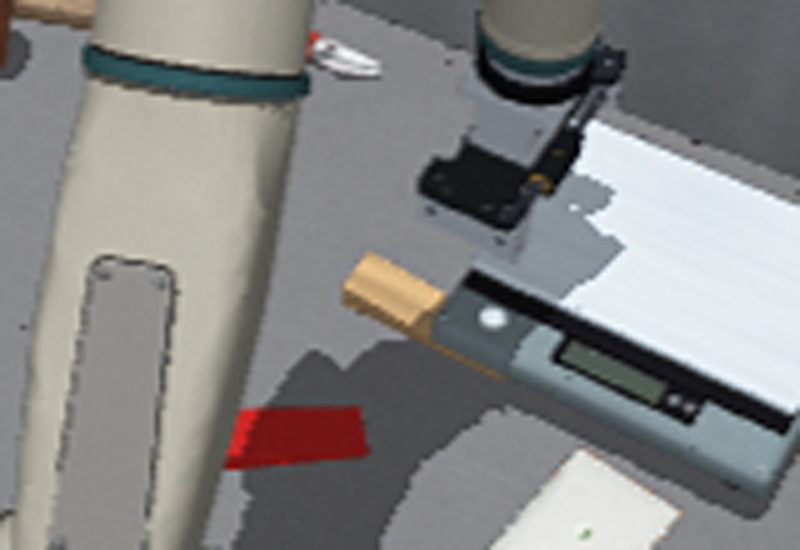

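It holds 19 N and sinks only 0.2 mm. The wedge is unmoved. I'll hold briefly, lift and move clear.

Emit:
{"op": "servo_tool", "data": {"steps": "0 0 0 0 0 0 0;0 0 0 0 0 0 0;0 0 0 0 0 0 0;0 0 0 0 0 0 0;-0.005 0 0 0 0 0 0"}}

```text
time_s: 18.7
eef_pos: [0.5323, 0.0128, 0.0717]
ee_rot: [148.4, 90.0, 56.3]
contact_force: [1.1, -0.0, 0.3]
gripper_width: 0.002
```

Emit:
{"op": "servo_tool", "data": {"steps": "-0.02 0 0 0 0 0 0;-0.035 0 0 0 0 0 0;-0.035 0 0 0 0 0 0;-0.03 0 -0.03 0 0 0 0;0 0 -0.04 0 0 0 0"}}

```text
time_s: 19.12
eef_pos: [0.539, 0.0786, 0.1966]
ee_rot: [90.1, 89.4, -2.4]
contact_force: [0.7, 0.2, 0.8]
gripper_width: 0.006
```

Emit:
{"op": "servo_tool", "data": {"steps": "0 -0.01 -0.04 0 0 0 0;0 -0.01 -0.04 0 0 0 0;0 -0.01 -0.04 0 0 0 0;0 -0.01 -0.04 0 0 0 0;0 -0.01 -0.04 0 0 0 0"}}

```text
time_s: 19.53
eef_pos: [0.4909, 0.2859, 0.1907]
ee_rot: [-164.0, 90.0, 104.0]
contact_force: [0.9, -0.3, 0.1]
gripper_width: 0.005
```

Emit:
{"op": "servo_tool", "data": {"steps": "0 -0.01 -0.03 0 0 0 0;0 -0.01 -0.02 0 0 0 0;0 0 0 0 0 0 0;0 0 0 0 0 0 0;0 0 0 0 0 0 0"}}

```text
time_s: 19.95
eef_pos: [0.4741, 0.3332, 0.1906]
ee_rot: [19.1, 89.9, -72.9]
contact_force: [-0.5, -1.0, -0.4]
gripper_width: 0.007
```

```bash
python3 go.py 0.5315 0.014 0.068 -2; python3 - <<'E'
from meas import *
c=cap('top','p.png');im=c['color'][130:280,260:470,::-1]
cv2.imwrite('pics/p_c.png',cv2.resize(im,None,fx=3.8,fy=3.8,interpolation=cv2.INTER_CUBIC))
p,(th,R,t,res)=scale(c); print('scale',p.round(1).tolist(),np.degrees(th),t)
a=fitquad(c['color'],wood,(190,225,330,385)); print('wedge visible',a.round(1).tolist())
q=np.array([onz(c,u,v,.022)[:2] for u,v in a]); print('scale frame (heel z22)',[(R.T@(x-t)).round(4).tolist() for x in q])
s=cap('scene','p2.png');im=s['color'][180:290,270:430,::-1]
cv2.imwrite('pics/p2_c.png',cv2.resize(im,None,fx=5,fy=5,interpolation=cv2.INTER_CUBIC))
p=fitquad(s['color'],bright,(190,275,355,460)); print(p.round(1).tolist())
E
```

```text
t 19.95 pos [0.4741 0.3332 0.1906] jawyaw -2.08 F [-0.5 -1.  -0.4] w 0.01
shift in CURRENT tool [0.123  0.0689 0.3168] in target frame [0.1226 0.0685 0.317 ] rotvec [-0.0013  0.0012 -0.0004]
[[0.0, 0.999, -0.036], [-0.001, -0.036, -0.999], [-1.0, 0.0, 0.001]]
scale [[455.7, 151.8], [457.6, 203.3], [381.6, 202.9], [380.6, 150.6]] -2.0371204614973637 [ 0.58002466 -0.08991273]
wedge visible [[377.9, 203.8], [377.9, 215.7], [353.4, 215.3], [353.4, 202.6]]
scale frame (heel z22) [[-0.0651, 0.1236], [-0.104, 0.124], [-0.1036, 0.2029], [-0.0621, 0.2029]]
[[446.1, 228.5], [428.3, 261.5], [364.3, 232.1], [385.2, 202.7]]
```

View pics/p_c.png

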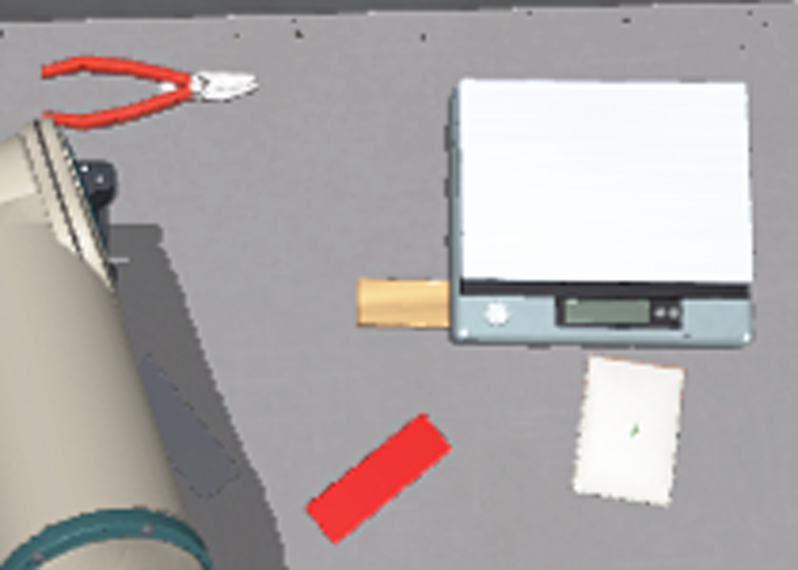

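View pics/p2_c.png

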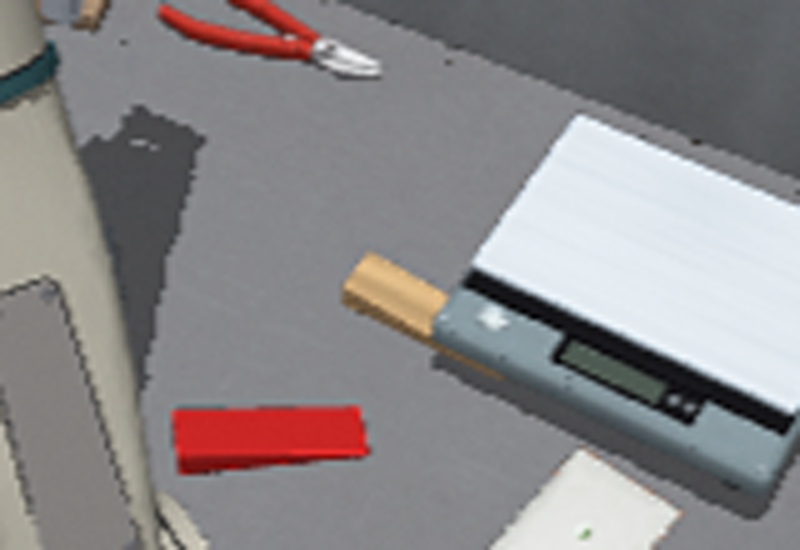

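The heel is 203 mm from the scale's origin, so the tip is about 27 mm past the foot's centre, within the 7–39 mm window. The wedge is centred within 2 mm of the foot, and the scale is unmoved and level. Handing in.

```bash
python3 -c "
from bench import env
print(env.hand_in())"
```

```text
the job is handed in; nothing more can be done
None
```

The wedge is snug under the short foot, the press test passed, and the job was handed in at about 20 s with the hand clear. `hand_in` gave no verdict.

- **Lining up:** I swept the wooden wedge into line with both fingertips. That left it about 7 mm off the foot line, so I nudged it back with one finger, the other standing clear on its far side. Nothing was pinched or lifted.
- **Pushing in:** I pushed the heel along the bench, thin end first, until the push force reached 8.8 N.
- **Press test:** I then pressed the pan corner to 19 N. The fingertip sank about 0.2 mm between 12 and 19 N, so the scale did not rock.

**Last checks:**
- **Wedge:** the tip is about 27 mm past the foot's centre, within the 7–39 mm window, and the wedge is centred on the foot to within about 2 mm.
- **Scale:** the pan corners were within about 0.1 px of where they were before the push, so the scale was neither shoved nor jacked up.
- **Bystanders:** the secateurs and packet look untouched in the last pictures. I did not re-measure the pots and tape, but the hand never went near them.

The two cameras disagreed by about 2–4 mm on the scale's absolute position, so I used positions relative to the scale within one view.

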